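# Press the removable die out of a printed model onto the catch pad

### The arm

A 7-joint arm with a two-finger parallel gripper is mounted at the origin on a cart in front of the work surface, level with it; the furniture and walls round the work are solid. World frame = base frame: x ahead of the robot, y to its left, z up, the work surface at z = 0. Lengths are in m, angles in rad, forces in N, time in s.
With the tool pointing down it reaches from about 0.425 to 0.925 m from the base axis. Payload 6.8 kg.
Tool frame: the origin (TCP) lies between the finger pads; the fingertips stand 11 mm ahead of it and the grasp point (between the pads) lies 8 mm behind it; z points along the fingers, y is the line along which they close (so a half turn about z gives the same grasp; the last joint's range is limited). The gripper opens to 88 mm and grips with 3 to 60 N. Pads are 20 mm wide; open, the fingers measure 115 mm over their backs; the gripper's body (75 mm by 178 mm) begins 61 mm behind the grasp point.
Start: joints at [-1.219, 0.477, 0.022, 1.555, -0.011, 1.109, -0.083], TCP at [0.3, 0.605, 0.234] pointing down, gripper open.
Joint ranges: [-2.96, 2.96], [-0.34, 2.1], [-1.41, 1.46], [0.24, 2.44], [-1.37, 4.51], [0.17, 1.92], [-2.96, 2.96]. Speed limits (rad/s): [2.39, 2.39, 3.14, 3.14, 3.14, 3.14, 3.14].

### API

Orientations are given as a unit quaternion [x, y, z, w].
In Python, from plant import * gives the robot as it stands. The module is installed in compiled form; this text tells all that it offers.
- The arm moves only by the tool apply_moves, never from a script. Its argument "increments" is a list of rows, each a list of 5 numbers: the shift along the tool's x, y, z in cm, then the turn about the tool's z in rad, then the closure, from 0 (fully open) to 1 (shut). In form: [[dx, dy, dz, yaw, gripper], ...]. A call has 1 to 5 rows; each row is the pose to reach, as a shift and turn from the pose commanded when the call began, along the tool's axes at that moment; what a row does not reach only later rows make up. A row lasts 1/8 s, in which the tool goes at most 62.5 mm and 10.7 degrees, less where a joint would pass 70% of its speed; a pose out of reach is approached as far as the arm can. A call with a gripper value outside its range is refused whole. The fingers move at their own pace and stop on an object; the grip force is fixed at half the most. Time passes only in rows, so rows that repeat a pose let the fingers close. It gives the time, the measured TCP pose, the force, the opening and the grip force at its end, in the units of the state.
- get_obs(): the state, without advancing time (a new reading comes with each control period).
- capture(name): name is "side" or "top" or "wrist"; returns the picture (384x512x3 uint8, red, green, blue); there is no depth.
- camera_params(name): a dict with "fx", "fy", "cx", "cy" (pixels), "dist_coeffs" ([k1, k2, p1, p2, k3] as OpenCV has them; the pictures are not rectified), "position" and "attitude" of the camera in the world; the wrist camera has in their place "mount" (4x4, takes a point from camera to tool coordinates, whose origin is the TCP and whose axes are the flange's). Camera axes: x right, y down, z forward; pixel columns grow to the right and rows downward; lengths in m; the calibration is good to about 2 mm. A picture is of the moment at which its call begins: read the wrist's pose just before it. camera_params takes no time and is no camera call.
- finish_job(): hands the job in; it is judged then, once.
The state is a dict: "time": time; "joints": joint angles; "qd": joint speeds; "effort": joint torques, N m; "tool_pos": TCP position; "eef_rot": TCP orientation; "ft_force": force on the tool from outside, world axes, zero at the start; "wrist_torque": the same for the moment, N m; "finger_gap": finger opening in m; "grasp_force": force on a finger pad.
Only numpy, scipy, OpenCV 4.12 (cv2) and the standard library are available. Lean on these libraries where they do the work, as an engineer would, in place of code of your own. Each camera call takes 0.05 s, during which the arm holds its last target. There are 200 camera calls.

### The job

Take the ejector rod from its rest and press it down through the ejection hole in the back of the upside-down printed model, driving the seated tooth die out downward until you feel it stand on the rubber catch pad below. Stop there: the printed resin is brittle, so press gently. Then put the rod back fully home and upright in its rest, and leave the bur stands and the beaker undisturbed.

Things in the scene. Friction and masses are not known exactly. Their poses are not given: they have to be found in the camera images.
- ejector_grip (a point): Middle of the handle of the ejector rod, which stands upright in its rest; z along the rod, away from its tip. Handle: blue bar 15 mm in diameter, 24 mm up and down from here. Under it a flange 24 mm wide, 4 mm thick: fingertips set down on the flange cannot slip along the rod when pressing. Below that a steel shank 6 mm in diameter, 54 mm long.
- ejector_tip (a point): Flat end of the rod's steel shank, on its axis, 82 mm below the middle of the handle; z along the rod to the handle.
- ejector: The whole rod, 106 mm long, about 60 g; origin at its tip, z along the rod to the handle.
- eject_hole (a point): Centre of the mouth of the ejection hole in the upper face of the model's base plate, 96 mm above the counter; z up. Round, 7.5 mm in diameter with a 2 mm countersink, 8 mm deep; there the rod meets the flat top of the die's root. Clips with black thumb nuts reach 11 mm above the plate, 34 mm and more from the hole.
- model: Tan printed dental model, base plate 76 x 74 x 8 mm, clamped upside down (teeth down) in the stand; origin in the middle of the underside of the plate, z up. Brittle: the rod must not press on it with more than 22 N.
- stand: Aluminium stand, 104 x 108 x 88 mm, fixed; origin in the middle of its underside, z up. It carries the catch pad, a blue rubber disc 21 mm wide on a brass post right under the die. The pad's height is set by hand and not measured: the gap between the seated die and the pad is somewhere from 10 to 22 mm. The pad yields 1 mm per 6 N, at most 4 mm.
- die: Grey-blue tooth die, 20 g: square root 12 x 12 x 28 mm above, round crown 8 mm high below. Origin in the middle of the crown's lower end, z up, 44 mm below the mouth of the hole when seated. Sprung ribs grip the root: it slides under 3 to 10 N all the way; on the pad the force rises steeply above that. Brittle: not more than 22 N from the rod; 5 N on the pad is plenty.
- rod_rest: Black block 50 x 50 x 58 mm, the rest of the rod, fixed; origin in the middle of its underside.
- rod_rest_hole0 (a point): Centre of the mouth of the hole in the top of the rod's rest, 58 mm above the counter; z up. The hole is 10 mm in diameter, goes right through and has a 1.5 mm chamfer. Home, the rod stands with its flange on the block: the middle of the handle is then 28 mm above this point.
- bur_stand_red: Round red bur stand, 69 mm across, 52 mm high, loose; origin in the middle of its underside. A bystander.
- bur_stand_purple: Round purple bur stand, 69 mm across, 50 mm high, loose; origin in the middle of its underside. A bystander.
- beaker: Clear plastic beaker, 72 mm across, 58 mm high, loose; origin in the middle of its underside. A bystander.
Things that resemble listed ones, but are neither listed nor needed, are in the scene too. Of the things that look like the ejector, take the one that is nearest to the robot's base at the start.

How it is judged:
By the outcome, as a careful person would: the job done as asked, in the order asked, and still so for the second after the job is handed in, with the robot touching nothing.
It also fails if it takes over 70 s, if anything falls off the work surface, if the arm or the gripper's body presses on something with over 40 N, if the wrist force passes 120 N, or if a joint passes its speed limit or range.

## Working session

There is one attempt and no reset: what is moved stays moved. The work goes in short steps, Python scripts to look and compute and a tool call to move; the robot and the scene stay as the last step left them, time stands still between calls to the robot, and variables do not carry over. Pictures are saved under pics/ and viewed, at most 10 in all, crops included, and the job is handed in when it is done.

Besides the shell and the picture viewer there is one more tool, called after "Emit:" as a command line: name --pt "numbers of a row" for each row, then --argument value for the rest. apply_moves: Moves the arm, as the interface text tells. Its arguments: {"type":"object","properties":{"increments":{"type":"array"}},"required":["increments"]}

```bash
mkdir -p pics; python3 - <<'E'
from plant import *
import cv2,numpy as np
o=get_obs();print({k:np.round(v,4).tolist() for k,v in o.items()})
for n in("side","top","wrist"):
    print(n,{k:np.round(v,4).tolist() for k,v in camera_params(n).items()})
a=capture("top");b=capture("side")
cv2.imwrite("pics/top.png",a[:,:,::-1]);cv2.imwrite("pics/side.png",b[:,:,::-1])
E
```

```text
{'time': 0.0, 'joints': [-1.2191, 0.4778, 0.0224, 1.5564, -0.0115, 1.1093, -0.0831], 'qd': [-0.0001, 0.0005, 0.0012, -0.0006, 0.001, 0.0014, 0.0011], 'effort': [-0.0004, -58.2848, 1.5344, -27.2613, -0.0544, 0.0171, 0.0002], 'tool_pos': [0.2993, 0.6044, 0.2327], 'eef_rot': [0.2279, 0.9737, -0.0009, -0.0001], 'ft_force': [0.2563, -0.7249, 0.6931], 'wrist_torque': [0.0023, 0.0103, 0.0356], 'grasp_force': 0.0, 'finger_gap': 0.0878}
side {'fx': 395.1431, 'fy': 395.1431, 'cx': 258.3548, 'cy': 190.6628, 'dist_coeffs': [-0.0369, 0.0, 0.0, 0.0, 0.0], 'position': [0.3418, 0.9366, 0.5334], 'attitude': [-0.1106, 0.841, -0.5257, 0.0642]}
top {'fx': 384.3359, 'fy': 384.3359, 'cx': 259.7191, 'cy': 192.1901, 'dist_coeffs': [0.0118, 0.0, 0.0, 0.0, 0.0], 'position': [0.3763, 0.0577, 1.0286], 'attitude': [-0.6941, 0.7137, -0.0693, 0.0627]}
wrist {'fx': 296.1196, 'fy': 296.1196, 'cx': 253.6602, 'cy': 190.2065, 'dist_coeffs': [-0.0721, 0.0, 0.0, 0.0, 0.0], 'mount': [[-0.0006, -0.9628, -0.2702, 0.0737], [1.0, -0.0006, -0.0, 0.0006], [-0.0001, -0.2702, 0.9628, -0.1513], [0.0, 0.0, 0.0, 1.0]]}
```

View pics/top.png

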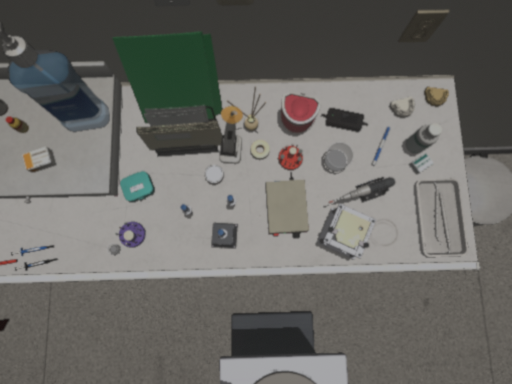

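View pics/side.png

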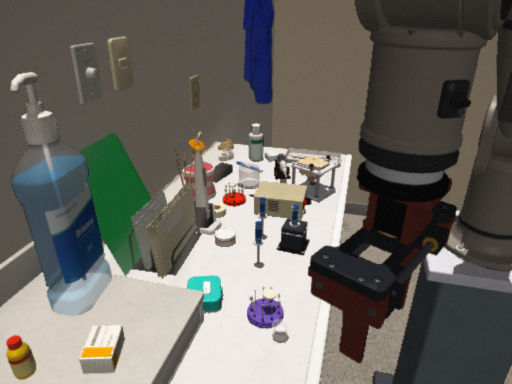

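```bash
cat > h.py <<'E'
from plant import *
import cv2,numpy as np
from scipy.spatial.transform import Rotation as R
def cam(n,obs=None):
    c=camera_params(n);K=np.array([[c["fx"],0,c["cx"]],[0,c["fy"],c["cy"]],[0,0,1]]);d=np.array(c["dist_coeffs"])
    if n=="wrist":
        M=np.array(c["mount"]);r=R.from_quat(obs["eef_rot"]).as_matrix()
        return K,d,r@M[:3,:3],r@M[:3,3]+obs["tool_pos"]
    return K,d,R.from_quat(c["attitude"]).as_matrix(),np.array(c["position"])
def ray(n,uv,obs=None):
    K,d,r,p=cam(n,obs);u=cv2.undistortPoints(np.array([[uv]],float),K,d)[0,0]
    v=r@[u[0],u[1],1];return p,v/np.linalg.norm(v)
def atz(n,uv,z,obs=None):
    p,v=ray(n,uv,obs);return p+v*(z-p[2])/v[2]
def tri(a,b):
    A=sum(np.eye(3)-np.outer(v,v) for p,v in(a,b));B=sum((np.eye(3)-np.outer(v,v))@p for p,v in(a,b))
    x=np.linalg.solve(A,B);return x,[np.linalg.norm(np.cross(x-p,v)) for p,v in(a,b)]
def proj(n,X,obs=None):
    K,d,r,p=cam(n,obs);X=np.atleast_2d(X);return cv2.projectPoints(X,r.T,-r.T@p,K,d)[0][:,0]
E
python3 - <<'E'
from h import *
print(proj("top",[[.3,.605,.234],[0,0,0]]),proj("side",[.3,.605,.234]))
for n,p,z in [("blk",(223,235),.11),("r2",(230,200),.11),("r1",(185,210),.11),("model",(350,230),.096),("purple",(131,234),.05),("red",(291,157),.05),("beak",(337,157),.03)]:
    print(n,atz("top",p,z).round(3))
a=cv2.imread("pics/top.png");b=cv2.imread("pics/side.png")
A=cv2.resize(a[180:265,165:250],(390,390),interpolation=2);B=cv2.resize(b[180:280,225:325],(400,390),interpolation=2)
C=cv2.resize(a[195:265,305:385],(400,200*7//4),interpolation=2)
cv2.imwrite("pics/c1.png",np.hstack([A,B]))
E
```

```text
[[-20.56857451 313.05644397]
 [284.92380094 421.47239048]] [[374.98799166 318.45056628]]
blk [0.449 0.137 0.11 ]
r2 [0.533 0.119 0.11 ]
r1 [0.511 0.228 0.11 ]
model [ 0.453 -0.17   0.096]
purple [0.462 0.374 0.05 ]
red [ 0.653 -0.039  0.05 ]
beak [ 0.656 -0.165  0.03 ]
```

View pics/c1.png

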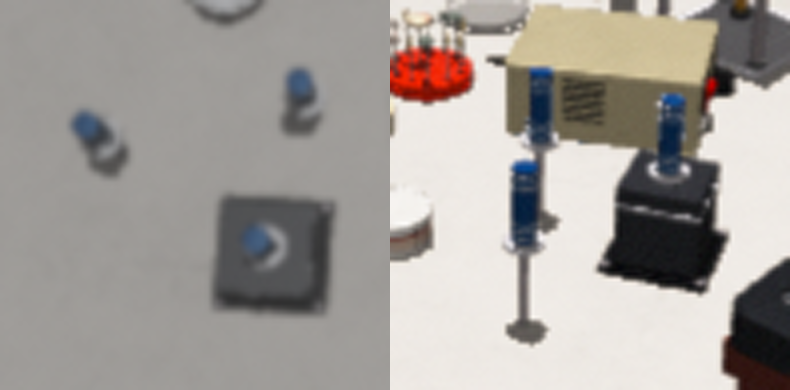

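```bash
python3 - <<'E'
from h import *
t=(165+257*85/390,180+238*85/390);s=(225+282*.25,180+98*100/390)
x,e=tri(ray("top",t),ray("side",s));print(x.round(4),e,atz("top",t,.11),atz("side",s,.11))
E
```

```text
[0.4575 0.1419 0.1071] [np.float64(0.0010924749533303129), np.float64(0.0010924749533301177)] [0.45613027 0.14155458 0.11      ] [0.45778363 0.14732148 0.11      ]
```

Emit:
apply_moves --pt "-34.7 -34.4 0 -0.46 0" --pt "-34.7 -34.4 0 -0.46 0" --pt "-34.7 -34.4 0 -0.46 0" --pt "-34.7 -34.4 0 -0.46 0" --pt "-34.7 -34.4 0 -0.46 0"

```text
time: 0.72
tool_pos: [0.4011, 0.307, 0.2335]
eef_rot: [-0.0, 1.0, -0.0, -0.0]
ft_force: [0.9, -0.0, 0.0]
finger_gap: 0.0877
grasp_force: 0.0
```

Emit:
apply_moves --pt "-5.6 -16.5 0 0 0" --pt "-5.6 -16.5 0 0 0" --pt "-5.6 -16.5 0 0 0" --pt "-5.6 -16.5 0 0 0"

```text
time: 1.23
tool_pos: [0.4576, 0.1401, 0.2335]
eef_rot: [0.004, 1.0, -0.001, -0.0]
ft_force: [0.9, 1.5, -0.9]
finger_gap: 0.0877
grasp_force: 0.0
```

```bash
python3 - <<'E'
from h import *
o=get_obs();print(o["tool_pos"],o["eef_rot"],o["ft_force"])
a=capture("wrist");cv2.imwrite("pics/w1.png",a[:,:,::-1])
np.save("w1.npy",np.r_[o["tool_pos"],o["eef_rot"]])
print(proj("wrist",[[.457,.142,.11],[.457,.142,.058]],o))
E
```

```text
[0.45759773 0.14009165 0.23353039] [ 3.63145348e-03  9.99993240e-01 -5.76039016e-04 -3.99766709e-05] [ 0.93451893  1.54581046 -0.89838544]
[[255.34307809 185.86554961]
 [255.17213603 174.084407  ]]
```

View pics/w1.png

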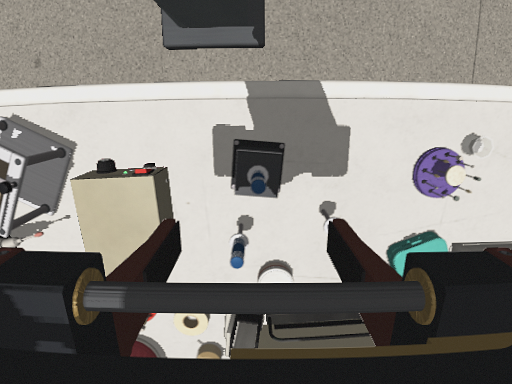

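```bash
python3 - <<'E'
from h import *
v=np.load("w1.npy");o=dict(tool_pos=v[:3],eef_rot=v[3:])
a=cv2.imread("pics/w1.png")
c=a[130:205,225:295];cv2.imwrite("pics/c2.png",cv2.resize(c,None,fx=8,fy=8,interpolation=cv2.INTER_CUBIC))
h=c.astype(int);m=((h[:,:,0]-h[:,:,2])>35).astype(np.uint8)
ys,xs=np.nonzero(m);print(xs.min()+225,xs.max()+225,ys.min()+130,ys.max()+130)
for r in range(ys.min(),ys.max()+1): print(r+130,xs[ys==r].min()+225,xs[ys==r].max()+225,end=' | ')
E
```

```text
252 264 180 192
180 256 259 | 181 254 261 | 182 253 262 | 183 253 263 | 184 252 263 | 185 252 264 | 186 252 264 | 187 252 264 | 188 252 264 | 189 253 263 | 190 254 263 | 191 254 262 | 192 256 261 |
```

View pics/c2.png

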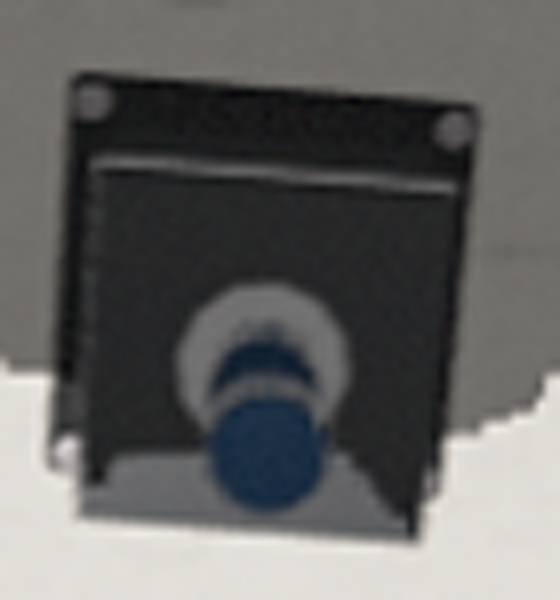

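```bash
python3 - <<'E'
from h import *
v=np.load("w1.npy");o=dict(tool_pos=v[:3],eef_rot=v[3:])
print(atz("wrist",(258.1,186.2),.11,o),atz("wrist",(257.4,176),.062,o))
E
```

```text
[0.45735167 0.14464546 0.11      ] [0.45831864 0.14446846 0.062     ]
```

Emit:
apply_moves --pt "0 0.3 6 0 0" --pt "0 0.3 12 0 0" --pt "0 0.3 13 0 0" --pt "0 0.3 13 0 0"

```text
time: 1.78
tool_pos: [0.4569, 0.1483, 0.1041]
eef_rot: [-0.001, 1.0, 0.0, -0.0]
ft_force: [0.0, 0.1, -0.1]
finger_gap: 0.0875
grasp_force: 0.0
```

```bash
python3 - <<'E'
from h import *
o=get_obs();print(o["tool_pos"],o["eef_rot"],o["ft_force"])
E
```

```text
[0.45686957 0.14827558 0.10412085] [-7.40110056e-04  9.99999689e-01  3.50531016e-05 -2.69295293e-04] [ 0.00218777  0.1260992  -0.07755094]
```

Emit:
apply_moves --pt "0 -0.35 1.5 0 0" --pt "0 -0.35 2.7 0 0" --pt "0 -0.35 2.9 0 0" --pt "0 -0.35 2.9 0 0"

```text
time: 2.28
tool_pos: [0.4569, 0.1438, 0.0747]
eef_rot: [0.0, 1.0, 0.0, -0.0]
ft_force: [1.1, -0.4, -0.0]
finger_gap: 0.0874
grasp_force: 0.0
```

```bash
python3 - <<'E'
from h import *
o=get_obs();print(o["tool_pos"],o["eef_rot"],o["ft_force"])
a=capture("wrist");cv2.imwrite("pics/w2.png",cv2.resize(a[130:384,150:360,::-1],None,fx=2.3,fy=2.3))
E
```

```text
[0.45687208 0.14375121 0.07469551] [ 2.66749787e-06  1.00000000e+00  1.08602686e-05 -2.18816078e-05] [ 1.10764317 -0.39952389 -0.04852719]
```

View pics/w2.png

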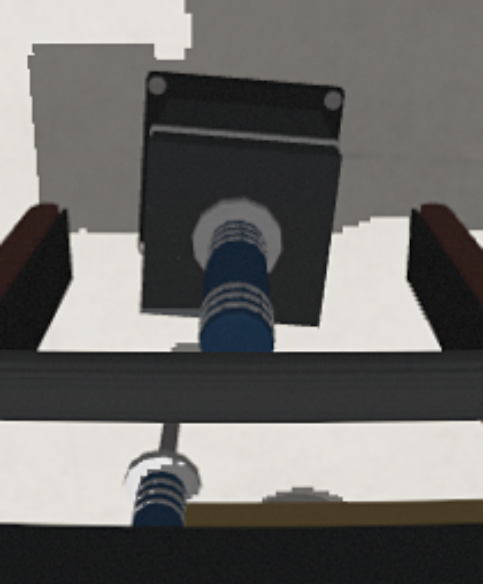

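```bash
python3 - <<'E'
from h import *
o=get_obs();print(atz("wrist",(150+237/2.3,130+238/2.3),.062,o),o["tool_pos"])
E
```

```text
[0.45674779 0.14397803 0.062     ] [0.45702739 0.14384887 0.0748646 ]
```

Emit:
apply_moves --pt "0 0 0.1 0 0" --pt "0 0 0.1 0 0.5" --pt "0 0 0.1 0 1" --pt "0 0 0.1 0 1" --pt "0 0 0.1 0 1"

```text
time: 2.95
tool_pos: [0.4568, 0.1438, 0.0737]
eef_rot: [-0.0, 1.0, 0.0, -0.0]
ft_force: [0.1, -0.1, 0.8]
finger_gap: 0.0514
grasp_force: 0.0
```

Emit:
apply_moves --pt "0 0 0 0 1" --pt "0 0 0 0 1"

```text
time: 3.2
tool_pos: [0.4568, 0.1438, 0.0736]
eef_rot: [-0.0, 1.0, 0.0, -0.0]
ft_force: [-0.8, -0.6, 0.1]
finger_gap: 0.0314
grasp_force: 0.0
```

Emit:
apply_moves --pt "0 0 0 0 1" --pt "0 0 0 0 1" --pt "0 0 0 0 1" --pt "0 0 0 0 1"

```text
time: 3.7
tool_pos: [0.4568, 0.1438, 0.0736]
eef_rot: [-0.0, 1.0, -0.0, -0.0]
ft_force: [0.4, -0.0, 0.1]
finger_gap: 0.0147
grasp_force: 30.0
```

Emit:
apply_moves --pt "0 0 -5 0 1" --pt "0 0 -10 0 1" --pt "0 0 -15 0 1" --pt "0 -6 -15 0 1" --pt "0 -12 -15 0 1"

```text
time: 4.32
tool_pos: [0.4571, 0.0229, 0.2245]
eef_rot: [-0.001, 1.0, 0.0, 0.001]
ft_force: [0.3, -0.4, -1.0]
finger_gap: 0.0147
grasp_force: 30.0
```

Emit:
apply_moves --pt "2 -6 0 0 1" --pt "3 -12 0 0 1" --pt "3 -17.5 0 0 1" --pt "3 -17.5 0 0 1" --pt "3 -17.5 0 0 1"

```text
time: 4.95
tool_pos: [0.4268, -0.1507, 0.2235]
eef_rot: [-0.0, 1.0, 0.0, -0.0]
ft_force: [-0.4, 0.1, -0.7]
finger_gap: 0.0146
grasp_force: 30.0
```

```bash
python3 - <<'E'
from h import *
o=get_obs();print(o["tool_pos"],o["eef_rot"],o["ft_force"],o["joints"].round(2))
a=capture("wrist");cv2.imwrite("w3.png",a[:,:,::-1])
np.save("w3.npy",np.r_[o["tool_pos"],o["eef_rot"]])
cv2.imwrite("pics/w3c.png",cv2.resize(a[60:330,130:390,::-1],None,fx=2.2,fy=2.2,interpolation=2))
print(proj("wrist",o["tool_pos"]-[0,0,.0696],o))
E
```

```text
[ 0.42675922 -0.1506628   0.22347384] [-7.97312043e-05  9.99999952e-01  2.23666652e-04 -1.98826781e-04] [-0.39316296  0.06978961 -0.70366761] [-0.16  0.11  0.39  2.1  -0.05  0.94  1.84]
[[253.03306898 204.21472139]]
```

View pics/w3c.png

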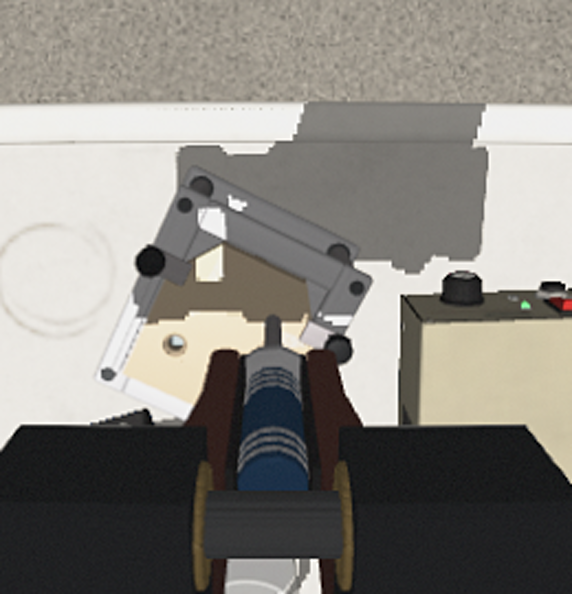

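```bash
python3 - <<'E'
from h import *
v=np.load("w3.npy");o=dict(tool_pos=v[:3],eef_rot=v[3:])
f=lambda u,w,z:atz("wrist",(130+(u+.5)/2.2-.5,60+(w+.5)/2.2-.5),z,o).round(4)
print("hole",f(175,344,.096),"tip",f(272,320,.1539),"nuts",f(150,262,.107),f(340,348,.107))
g=cv2.cvtColor(cv2.imread("w3.png"),6)[208:226,199:220];print(g)
E
```

```text
hole [ 0.4585 -0.1948  0.096 ] tip [ 0.4276 -0.1504  0.1539] nuts [ 0.4174 -0.2021  0.107 ] [ 0.4563 -0.1206  0.107 ]
[[235 235 233 232 231 230 230 230 230 230 230 230 229 230 229 230 229 229
  230 230 230]
 [230 231 230 229 230 230 229 229 230 230 229 229 230 229 229 228 229 229
  229 229 230]
 [229 229 229 229 229 230 230 231 231 229 228 230 230 229 230 229 229 229
  229 229 229]
 [229 229 229 229 230 230 229 225 220 213 207 217 223 226 230 229 229 229
  229 228 229]
 [229 228 228 229 230 229 219 198 161 165 184 182 185 206 224 229 229 228
  229 229 228]
 [228 229 228 230 231 219 187 158 124 165 217 217 202 183 198 225 229 229
  228 228 228]
 [227 228 229 229 230 189 160 124  89 157 215 220 220 212 183 211 228 229
  229 228 228]
 [228 228 228 230 223 144 140 104  78 159 217 221 220 222 194 189 224 229
  229 228 228]
 [228 228 228 230 218 132 139 103  71 136 186 193 193 190 180 173 222 228
  229 228 229]
 [228 228 228 230 220 133 147 121  74  72  76  75  73  86 158 171 221 229
  228 228 228]
 [228 228 228 229 227 163 158 153 114  85  72  71  87 138 175 192 225 228
  228 228 228]
 [226 228 228 228 232 210 166 147 151 138 126 126 142 171 167 211 228 229
  228 228 228]
 [228 227 227 228 229 227 192 137 159 174 178 178 179 176 175 222 229 228
  228 228 228]
 [227 227 227 227 228 228 227 210 194 188 184 186 192 209 224 229 228 228
  228 228 228]
 [227 226 227 226 227 227 228 229 226 219 215 217 222 228 229 228 227 228
  228 228 227]
 [227 227 226 227 226 226 227 227 227 228 229 228 228 224 226 227 227 227
  227 227 227]
 [226 226 226 226 226 227 226 227 226 226 226 227 228 218 224 227 227 228
  227 227 227]
 [226 226 226 226 226 226 226 226 226 226 226 226 225 226 227 227 226 227
  226 227 226]]
```

Emit:
apply_moves --pt "-3.1 -4.4 0 0 1" --pt "-3.1 -4.4 2.5 0 1" --pt "-3.1 -4.4 4.8 0 1" --pt "-3.1 -4.4 4.8 0 1" --pt "-3.1 -4.4 4.8 0 1"

```text
time: 5.62
tool_pos: [0.4585, -0.1944, 0.1763]
eef_rot: [-0.001, 1.0, 0.0, 0.0]
ft_force: [-0.1, -0.1, -0.1]
finger_gap: 0.0145
grasp_force: 30.0
```

```bash
python3 - <<'E'
from h import *
o=get_obs();print(o["tool_pos"],o["eef_rot"],o["ft_force"])
a=capture("wrist");cv2.imwrite("w4.png",a[:,:,::-1])
np.save("w4.npy",np.r_[o["tool_pos"],o["eef_rot"]])
print(proj("wrist",[o["tool_pos"]-[0,0,.0696],[.4585,-.1948,.096]],o))
cv2.imwrite("pics/w4c.png",cv2.resize(a[165:245,210:300,::-1],None,fx=7,fy=7,interpolation=2))
E
```

```text
[ 0.458487   -0.19443286  0.17627521] [-9.32425462e-04  9.99999517e-01  5.63676855e-05  3.04380298e-04] [-0.1230746  -0.13877898 -0.07365571]
[[253.06305051 204.12956231]
 [252.64718182 200.03208689]]
```

View pics/w4c.png

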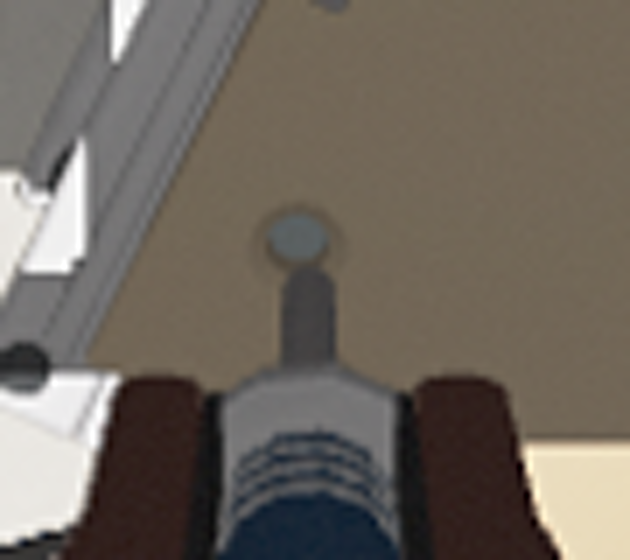

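```bash
python3 - <<'E'
from h import *
v=np.load("w4.npy");o=dict(tool_pos=v[:3],eef_rot=v[3:])
g=cv2.cvtColor(cv2.imread("w4.png"),6);print(g[191:222,244:265])
T=o["tool_pos"]-[0,0,.0696]
t=np.linspace(0,6.28,9)[:-1]
print(proj("wrist",T+.003*np.c_[np.cos(t),np.sin(t),0*t],o).round(1).tolist())
print(proj("wrist",np.array([.4585,-.1948,.096])+.00575*np.c_[np.cos(t),np.sin(t),0*t],o).round(1).tolist())
E
```

```text
[[104 103 105 105 104 104 105 103 107 105 103 105 104 104 104 104 106 105
  105 103 105]
 [105 104 104 104 104 103 105 105 106 105 105 105 105 104 104 105 103 104
  105 105 106]
 [105 104 104 105 104 105 102 103 101 100 103 103 105 104 105 105 104 104
  104 103 105]
 [105 104 104 104 103 101  93  93  88  89  96  96 102 106 104 104 104 104
  104 104 105]
 [106 104 104 101  94  87  85  89  88  89  85  87  91 103 104 105 104 105
  104 103 105]
 [104 104 104  93  88  90  92  95  96  95  93  89  87  93 102 104 105 105
  105 105 103]
 [103 104  97  89  90  93  95  94  94  96  95  94  90  88  94 104 104 106
  104 105 104]
 [104 105  92  90  91  95  96  93  95  94  96  96  91  91  90 101 104 105
  105 104 105]
 [104 100  93  92  81  92  94  93  96  95  95  95  86  92  91  97 103 104
  104 104 105]
 [105  99  94  94  74  88  94  94  95  95  95  93  77  93  93  98 103 104
  104 105 104]
 [104 100  95  95  79  77  85  91  92  92  91  78  79  93  95  98 102 104
  103 104 104]
 [105 100  97  96  90  78  74  79  80  77  75  73  91  97  95 101 105 104
  103 105 103]
 [104 105  99  97  99  92  83  7
[... 1217 characters left out ...]
05 106 102  91  88  89  76  76  76  80  82  80  87  90  90  85  97 104
  104 104 104]
 [101  99  92  84  82  86  89  89  92  94  93  97  97  98  91  85  84  92
  100 103 104]
 [ 90  81  91  99  98 104 106 106 111 112 112 117 117 118 109 100  95  88
   87  91 100]
 [ 90  97 108 118 118 119 118 118 118 118 117 117 115 116 117 120 114 108
   99  90  86]
 [108 118 118 113 115 114 115 115 115 113 115 114 115 117 117 117 119 121
  120 108  99]]
[[253.1, 207.7], [255.8, 206.7], [256.9, 204.1], [255.8, 201.6], [253.1, 200.5], [250.4, 201.5], [249.2, 204.1], [250.4, 206.7]]
[[252.6, 206.7], [257.6, 204.7], [259.7, 200.0], [257.6, 195.3], [252.7, 193.3], [247.7, 195.3], [245.6, 200.0], [247.7, 204.7]]
```

Emit:
apply_moves --pt "0.1 -0.1 0.3 0 1" --pt "0.1 -0.1 0.7 0 1" --pt "0.1 -0.1 1.1 0 1" --pt "0.1 -0.1 1.3 0 1" --pt "0.1 -0.1 1.3 0 1"

```text
time: 6.3
tool_pos: [0.4568, -0.1962, 0.1624]
eef_rot: [-0.0, 1.0, 0.0, -0.0]
ft_force: [0.7, 0.1, -0.1]
finger_gap: 0.0148
grasp_force: 30.0
```

Emit:
apply_moves --pt "0 0 0.15 0 1" --pt "0 0 0.3 0 1" --pt "0 0 0.3 0 1"

```text
time: 6.68
tool_pos: [0.4568, -0.1962, 0.1595]
eef_rot: [-0.0, 1.0, 0.0, -0.0]
ft_force: [-0.2, -0.7, -0.8]
finger_gap: 0.0149
grasp_force: 30.0
```

Emit:
apply_moves --pt "0 0 0.15 0 1" --pt "0 0 0.3 0 1" --pt "0 0 0.3 0 1"

```text
time: 7.05
tool_pos: [0.4575, -0.1964, 0.1571]
eef_rot: [-0.0, 1.0, -0.0, 0.001]
ft_force: [0.1, -0.3, 3.1]
finger_gap: 0.0147
grasp_force: 30.0
```

Emit:
apply_moves --pt "0 0 0.1 0 1" --pt "0 0 0.2 0 1" --pt "0 0 0.3 0 1" --pt "0 0 0.3 0 1"

```text
time: 7.55
tool_pos: [0.4575, -0.1964, 0.1542]
eef_rot: [-0.0, 1.0, -0.0, 0.001]
ft_force: [0.6, 0.2, 4.6]
finger_gap: 0.0147
grasp_force: 30.0
```

Emit:
apply_moves --pt "0 0 0.1 0 1" --pt "0 0 0.2 0 1" --pt "0 0 0.3 0 1" --pt "0 0 0.4 0 1" --pt "0 0 0.4 0 1"

```text
time: 8.18
tool_pos: [0.4575, -0.1964, 0.1502]
eef_rot: [-0.0, 1.0, -0.0, 0.001]
ft_force: [0.6, 0.5, 5.1]
finger_gap: 0.0145
grasp_force: 30.0
```

Emit:
apply_moves --pt "0 0 0.1 0 1" --pt "0 0 0.15 0 1" --pt "0 0 0.2 0 1" --pt "0 0 0.2 0 1"

```text
time: 8.68
tool_pos: [0.4575, -0.1965, 0.1482]
eef_rot: [-0.0, 1.0, -0.0, 0.001]
ft_force: [-0.6, -0.0, 5.8]
finger_gap: 0.0144
grasp_force: 30.0
```

Emit:
apply_moves --pt "0 0 0.05 0 1" --pt "0 0 0.1 0 1" --pt "0 0 0.15 0 1" --pt "0 0 0.15 0 1"

```text
time: 9.18
tool_pos: [0.4575, -0.1964, 0.1467]
eef_rot: [-0.0, 1.0, -0.0, 0.001]
ft_force: [-0.7, -0.1, 5.7]
finger_gap: 0.0148
grasp_force: 30.0
```

Emit:
apply_moves --pt "0 0 0.05 0 1" --pt "0 0 0.1 0 1" --pt "0 0 0.1 0 1"

```text
time: 9.55
tool_pos: [0.4575, -0.1964, 0.1457]
eef_rot: [-0.0, 1.0, -0.0, 0.001]
ft_force: [-0.5, 0.5, 6.3]
finger_gap: 0.0148
grasp_force: 30.0
```

Emit:
apply_moves --pt "0 0 0.05 0 1" --pt "0 0 0.1 0 1" --pt "0 0 0.1 0 1"

```text
time: 9.93
tool_pos: [0.4576, -0.1965, 0.145]
eef_rot: [-0.0, 1.0, -0.0, 0.001]
ft_force: [-0.7, 0.1, 8.6]
finger_gap: 0.0143
grasp_force: 30.0
```

Emit:
apply_moves --pt "0 0 0.05 0 1" --pt "0 0 0.1 0 1" --pt "0 0 0.1 0 1"

```text
time: 10.3
tool_pos: [0.4578, -0.1965, 0.1444]
eef_rot: [-0.0, 1.0, 0.0, 0.001]
ft_force: [-1.9, 1.0, 12.2]
finger_gap: 0.0145
grasp_force: 30.0
```

Emit:
apply_moves --pt "0 0 -1 0 1" --pt "0 0 -3 0 1" --pt "0 0 -6 0 1" --pt "0 0 -8 0 1" --pt "0 0 -8 0 1"

```text
time: 10.92
tool_pos: [0.4575, -0.1965, 0.2243]
eef_rot: [-0.0, 1.0, -0.0, 0.001]
ft_force: [-1.2, 0.9, -1.4]
finger_gap: 0.0145
grasp_force: 30.0
```

Emit:
apply_moves --pt "0 6 0 0 1" --pt "0 12 0 0 1" --pt "0 18 0 0 1" --pt "0 24 0 0 1" --pt "0 30 0 0 1"

```text
time: 11.55
tool_pos: [0.4558, 0.1055, 0.2221]
eef_rot: [-0.0, 1.0, -0.0, -0.001]
ft_force: [1.5, 0.0, -0.3]
finger_gap: 0.0147
grasp_force: 30.0
```

Emit:
apply_moves --pt "0 4.0 0 0 1" --pt "0 4.0 5.0 0 1" --pt "0 4.0 7.0 0 1" --pt "0 4.0 7.0 0 1"

```text
time: 12.05
tool_pos: [0.4549, 0.1431, 0.1509]
eef_rot: [-0.0, 1.0, -0.001, -0.002]
ft_force: [0.3, -0.2, -0.4]
finger_gap: 0.0147
grasp_force: 30.0
```

```bash
python3 - <<'E'
from h import *
o=get_obs();print(o["tool_pos"],o["eef_rot"],o["ft_force"])
a=capture("wrist");cv2.imwrite("w5.png",a[:,:,::-1])
T=o["tool_pos"]-[0,0,.0696]
print(proj("wrist",[T,T-[.003,0,0],[.4568,.1440,.058],[.4518,.1440,.058]],o).round(1).tolist())
cv2.imwrite("pics/w5c.png",cv2.resize(a[150:245,205:315,::-1],None,fx=6,fy=6,interpolation=2))
E
```

```text
[0.45493774 0.14305526 0.1508939 ] [-1.93550752e-04  9.99996427e-01 -1.21010388e-03 -2.37594143e-03] [ 0.2695861  -0.16089843 -0.42643391]
[[253.3, 204.6], [253.3, 200.9], [254.5, 198.2], [254.5, 192.6]]
```

View pics/w5c.png

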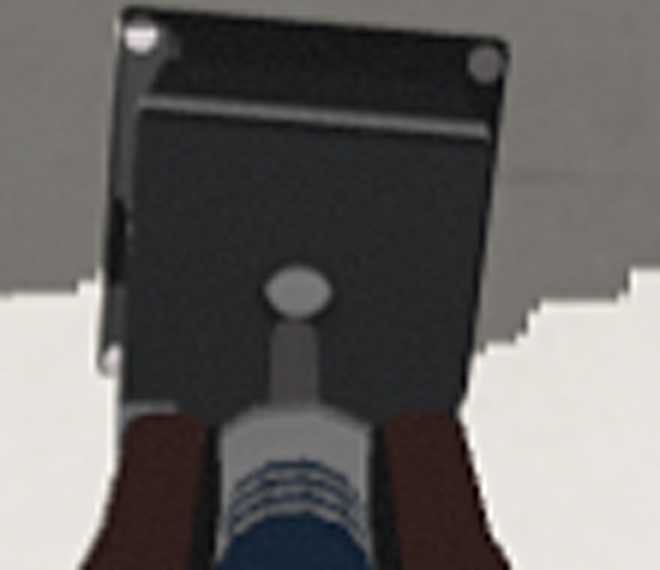

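Emit:
apply_moves --pt "-0.1 0 0 0 1" --pt "-0.1 0 1 0 1" --pt "-0.1 0 2 0 1" --pt "-0.1 0 3 0 1" --pt "-0.1 0 3 0 1"

```text
time: 12.72
tool_pos: [0.4571, 0.1435, 0.1222]
eef_rot: [-0.0, 1.0, -0.0, -0.001]
ft_force: [-0.4, 0.6, -0.2]
finger_gap: 0.0147
grasp_force: 30.0
```

Emit:
apply_moves --pt "0.05 0 1.5 0 1" --pt "0.05 0 3 0 1" --pt "0.05 0 4 0 1" --pt "0.05 0 4.5 0 1" --pt "0.05 0 4.5 0 1"

```text
time: 13.35
tool_pos: [0.4572, 0.1437, 0.0778]
eef_rot: [-0.0, 1.0, -0.0, -0.0]
ft_force: [0.6, 0.3, 0.3]
finger_gap: 0.0145
grasp_force: 30.0
```

Emit:
apply_moves --pt "0 0 0.1 0 1" --pt "0 0 0.2 0 1" --pt "0 0 0.3 0 1" --pt "0 0 0.3 0 1"

```text
time: 13.85
tool_pos: [0.4573, 0.1438, 0.0752]
eef_rot: [-0.0, 1.0, 0.0, 0.0]
ft_force: [-0.2, -0.5, -0.2]
finger_gap: 0.0144
grasp_force: 30.0
```

Emit:
apply_moves --pt "0 0 0.05 0 1" --pt "0 0 0.1 0 1" --pt "0 0 0.15 0 1" --pt "0 0 0.15 0 1"

```text
time: 14.35
tool_pos: [0.4573, 0.1438, 0.0737]
eef_rot: [-0.0, 1.0, 0.0, -0.0]
ft_force: [0.3, -0.8, -0.3]
finger_gap: 0.014
grasp_force: 30.0
```

Emit:
apply_moves --pt "0 0 0.03 0 1" --pt "0 0 0.05 0 1" --pt "0 0 0.05 0 1"

```text
time: 14.72
tool_pos: [0.4573, 0.1438, 0.0736]
eef_rot: [-0.0, 1.0, 0.0, 0.0]
ft_force: [-2.2, -0.7, 7.3]
finger_gap: 0.0146
grasp_force: 30.0
```

Emit:
apply_moves --pt "0 0 -0.02 0 0.8" --pt "0 0 -0.02 0 0.6" --pt "0 0 -0.02 0 0.5" --pt "0 0 -0.02 0 0.5" --pt "0 0 -0.02 0 0.5"

```text
time: 15.35
tool_pos: [0.4573, 0.1437, 0.0733]
eef_rot: [-0.0, 1.0, -0.0, -0.0]
ft_force: [-0.3, 0.6, 0.2]
finger_gap: 0.0441
grasp_force: 0.0
```

Emit:
apply_moves --pt "0 0 0 0 0.5" --pt "0 0 -4 0 0.5" --pt "0 0 -9 0 0.5" --pt "0 0 -14 0 0.5" --pt "0 0 -14 0 0.5"

```text
time: 15.98
tool_pos: [0.4596, 0.1447, 0.217]
eef_rot: [-0.0, 1.0, 0.002, 0.003]
ft_force: [0.4, 0.6, -0.9]
finger_gap: 0.0437
grasp_force: 0.0
```

```bash
python3 - <<'E'
from h import *
o=get_obs();print(o["tool_pos"],o["ft_force"],o["finger_gap"])
a=capture("wrist");b=capture("side")
A=cv2.resize(a[120:220,200:310,::-1],(440,400),interpolation=2);B=cv2.resize(b[140:280,225:345,::-1],(343,400),interpolation=2)
cv2.imwrite("pics/end.png",np.hstack([A,B]))
print(proj("wrist",[.4575,.144,.11],o),proj("wrist",[.4575,.144,.062],o))
E
```

```text
[0.45958893 0.14469977 0.21698186] [ 0.39561148  0.5768184  -0.88517006] 0.04374273865995054
[[251.95790255 188.18216308]] [[252.06737838 175.95348667]]
```

View pics/end.png

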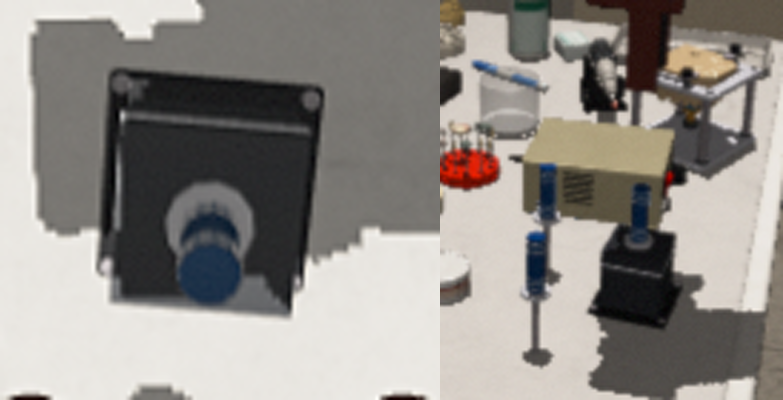

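The rod stands upright with its flange on the block. The bystanders seen in this view stand where they did, so I'm handing the job in.

```bash
python3 -c "
from plant import *
print(finish_job())"
```

```text
the job is handed in; nothing more can be done
None
```

I pressed the die down about 13 mm until the force rose to about 12 N as it met the catch pad (below the 22 N limit), put the rod back upright in its rest, and handed the job in at about 16 s; the die on the pad is judged from force and travel, not seen in a picture.

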